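# Push a rejected valve block through the flap of the reject box

### The job

The aluminium valve block with the red dot, lying on the feed tray of the red reject box, has failed inspection: with the fingertips, without pinching or lifting it, slide it steadily along the tray so that it pushes the yellow flap open, and on over the sill until it drops into the bin. Draw the fingers back out over the tray at once, while the flap is still sinking, let the flap swing fully shut by itself, and leave everything else on the bench where it stands.

Things in the scene. Friction and masses are not known exactly. Their poses are not given: they have to be found in the camera images.
- reject_box: Red steel reject box fixed to the bench, 220 mm wide, with a dark level feed tray in front, clear roof and clear rear door. Origin on the bench below the middle of the mouth; x points level through the mouth into the box, y left as one faces the mouth, z up. Lintel and flat roof over the whole box (x = 0 to 210 mm) are 175 mm above the bench, 75 mm above the tray; the tray is open above.
- mouth (a point): Middle of the mouth at tray level, on the outer face of the front wall, 100 mm above the box's origin; axes as the box. The mouth is 120 mm wide and 66 mm high above the tray, the wall 4 mm thick. The tray's top is at this height, 220 mm wide, from 190 mm in front of the mouth (open end, no lip) to the sill edge inside; lips 10 mm high run along its two sides.
- sill_edge (a point): Middle of the sill edge inside the box, where the tray ends, 40 mm beyond the mouth at tray level; axes as the box. Beyond it is a straight drop of 92 mm to the bin's rubber mat; the bin is 165 mm deep and 212 mm wide.
- flap (a joint): Swing of the yellow flap in the mouth, rad: 0 = hanging shut, grows as its lower edge swings into the box (at most 1.45). It opens inward only, by a push of about 1 N; the block's leading edge lifts it to about 1.1 rad and it then rides on the block's top. A damper slows its fall: once the block has dropped it sinks to 0.2 rad in about 2 s and is shut (under 0.05) in about 3.5 s.
- flap_hinge (a point): Middle of the flap's hinge line, 66 mm above the tray and 6 mm inside the mouth; axes as the box. The yellow aluminium flap, 114 mm wide, 62 mm long, 60 g, hangs from it; its lower edge, with a 12 mm lip turned inward, hangs 4 mm above the tray.
- reject_block: Block to be rejected: machined aluminium valve block, 80 mm (its x) x 50 mm (its y) x 40 mm high, 24 mm red dot on top, about 0.43 kg, loose on the tray, x within 20 degrees of the box's x. Origin at the centre of its underside, z up. It tips over the sill and drops by itself once its rear face has been pushed some 3 to 18 mm past the outer face of the mouth.
- good_block: An accepted valve block of the same shape and size without a red dot, loose on the bench to the right of the box. Origin at the centre of its underside. Leave alone.
- white_mug: White mug, 82 mm across, 95 mm high, loose on the bench left of the tray. Origin at the centre of its underside. Leave alone.
- black_mug: Black mug, 82 mm across, 95 mm high, loose on the bench left of the box. Origin at the centre of its underside. Leave alone.
- screwdriver: Screwdriver with an orange handle, 200 mm long, lying loose on the bench right of the tray. Origin under its middle, x towards its tip. Leave alone.
- can: Closed can with a blue band, 66 mm across, 115 mm high, loose on the bench right of the box. Origin at the centre of its underside. Leave alone.
- fitting: Turned brass fitting, 28 mm across, 36 mm high, standing loose on the bench right of the box. Origin at the centre of its underside. Leave alone.
Things that resemble listed ones, but are neither listed nor needed, are in the scene too. What is shaped like the reject_block but blue, orange or purple is not meant.

How it is judged:
By the outcome, as a careful person would: the job done as asked, in the order asked, and still so for the second after the job is handed in, with the robot touching nothing.
It also fails if it takes over 54 s, if anything falls off the work surface, if the arm or the gripper's body presses on something with over 40 N, if the wrist force passes 120 N, or if a joint passes its speed limit or range.

### The arm

A 6-joint arm with a two-finger parallel gripper is mounted at the origin on the work surface. World frame = base frame: x ahead of the robot, y to its left, z up, the work surface at z = 0. Lengths are in m, angles in rad, forces in N, time in s.
With the tool pointing down it reaches from about 0.35 to 0.775 m from the base axis. Payload 7.3 kg.
Tool frame: the origin (TCP) lies between the finger pads; the fingertips stand 11 mm ahead of it and the grasp point (between the pads) lies 8 mm behind it; z points along the fingers, y is the line along which they close (so a half turn about z gives the same grasp; the last joint's range is limited). The gripper opens to 92 mm and grips with 3 to 60 N. Pads are 19 mm wide; open, the fingers measure 130 mm over their backs; the gripper's body (75 mm by 190 mm) begins 47 mm behind the grasp point.
Start: joints at [-1.468, 0.342, 1.524, -0, 1.275, -0.146], TCP at [0.129, -0.509, 0.238] pointing down, gripper open.
Joint ranges: [-2.53, 2.53], [-0.77, 2.02], [0.04, 2.7], [-1, 4.14], [0.28, 2.66], [-3.11, 3.11]. Speed limits (rad/s): [2.57, 2.57, 3.14, 3.14, 3.14, 3.14].

### API

Orientations are given as a 3x3 rotation matrix whose columns are the frame's x, y, z axes.
In Python, from workcell import manip gives the robot as it stands.
- The arm moves only by the tool drive_tool, never from a script. Its argument "deltas" is a list of rows, each a list of 5 numbers: the shift along the tool's x, y, z as a fraction of full scale, then the turn about the tool's z as a fraction of full scale, then the opening, from 0 (shut) to 1 (fully open). A call has exactly 10 rows; each row is the pose to reach, as a shift and turn from the pose commanded when the call began, along the tool's axes at that moment; what a row does not reach only later rows make up. Full scale, the value 1, is 0.2 m for a shift and 120 degrees for a turn. A row lasts 1/10 s, in which the tool goes at most 50 mm and 8.59 degrees, less where a joint would pass 70% of its speed; a pose out of reach is approached as far as the arm can. A call with a number of a shift or a turn outside -1 to 1 is refused whole. A call with a gripper value outside its range is refused whole. The fingers move at their own pace and stop on an object; "squeeze" is the grip in N (left out, the last holds). Time passes only in rows, so rows that repeat a pose let the fingers close, or fill a call up. It gives the time, the measured TCP pose, the force, the opening and the grip force at its end, in the units of the state.
- manip.get_state(): the state, without advancing time (a new reading comes with each control period).
- manip.get_image(name): name is "scene" or "top" or "wrist"; returns (picture, depth): 400x640x3 uint8, blue, green, red; 400x640 float32, m along the optical axis (not along the pixel's ray), 0 where there is no reading.
- manip.camera_info(name): a dict with "fovy" (degrees; the focal length in pixels is half the picture's height over the tangent of half this angle, whatever the lens; pixels are square), "cx", "cy" (the principal point, pixels), "xyz" and "orientation" of the camera in the world. Camera axes: x right, y down, z forward; pixel columns grow to the right and rows downward; lengths in m; the calibration is good to about 2 mm. A picture is of the moment at which its call begins: read the wrist's pose just before it. camera_info takes no time and is no camera call; for the wrist camera it gives the pose at the moment of the call.
- manip.sign_off(): hands the job in; it is judged then, once.
Trained networks look in the newest picture that a camera, given by its name, has taken for a name from the list of things; names that differ only in an ending like _2 or _b are one class to them, and where a whole thing is asked for, a point or a joint stands for the part that bears it (a point fixed in the world has none). Each returns a list of dicts, best first, with "conf" (0 to 1); they miss things now and then, are a little off and sometimes report something else, mostly with a low value. They report only what shows in the picture. A call takes as long as a camera call. They do not tell look-alikes from the thing itself.
- manip.recognise(name, camera): "centre" ([column, row] in pixels, amid what is visible of it).
- manip.pinpoint(name, camera): "centre" ([column, row] in pixels: a listed point, or the origin of a listed thing).
The state is a dict: "time": time; "joint_pos": joint angles; "joint_vel": joint speeds; "effort": joint torques, N m; "position": TCP position; "orientation": TCP orientation; "force": force on the tool from outside, world axes, zero at the start; "torque": the same for the moment, N m; "opening": finger opening in m; "grip_force": force on a finger pad.
Only numpy, scipy, OpenCV 4.12 (cv2) and the standard library are available. Lean on these libraries where they do the work, as an engineer would, in place of code of your own. Each camera call takes 0.05 s, during which the arm holds its last target. There are 200 camera calls.

## Working session

There is one attempt and no reset: what is moved stays moved. The work goes in short steps, Python scripts to look and compute and a tool call to move; the robot and the scene stay as the last step left them, time stands still between calls to the robot, and variables do not carry over. Pictures are saved under pics/ and viewed, at most 10 in all, crops included, and the job is handed in when it is done.

Besides the shell and the picture viewer there is one more tool, called by a JSON object that holds its "method" and its "body". drive_tool: Moves the arm, as the interface text tells. Its arguments: {"type":"object","properties":{"deltas":{"type":"array"},"squeeze":{"type":"number"}},"required":["deltas"]}

```bash
mkdir -p pics; ls; cat > h.py <<'E'
import numpy as np, cv2
from workcell import manip
def K(n):
    c=manip.camera_info(n); f=200/np.tan(np.radians(c["fovy"])/2); return c,f
def ray(n,px,z):
    c,f=K(n); R=np.array(c["orientation"]).reshape(3,3); o=np.array(c["xyz"])
    d=R@np.array([(px[0]-c["cx"])/f,(px[1]-c["cy"])/f,1]); return o+d*(z-o[2])/d[2]
def dep(n,px,D):
    c,f=K(n); R=np.array(c["orientation"]).reshape(3,3); z=np.median(D[int(px[1])-1:int(px[1])+2,int(px[0])-1:int(px[0])+2])
    return np.array(c["xyz"])+R@(z*np.array([(px[0]-c["cx"])/f,(px[1]-c["cy"])/f,1]))
E
python3 - <<'E'
from h import *
np.set_printoptions(precision=4,suppress=True)
for n in("top","scene"):
    im,D=manip.get_image(n); cv2.imwrite(f"pics/{n}0.png",im); np.save(n+"D.npy",D)
    print(n,manip.camera_info(n))
    for t in("reject_block","mouth","sill_edge","flap_hinge","reject_box"):
        for r in manip.pinpoint(t,n)[:5]:
            z={"reject_box":0,"flap_hinge":.166}.get(t,.1)
            print(t,r["conf"],r["centre"],ray(n,r["centre"],z))
print(manip.get_state()["position"],manip.get_state()["orientation"])
E
```

```text
pics
top {'fovy': 55.85981552353728, 'cx': 321.3846973204901, 'cy': 197.54189678713436, 'xyz': array([ 0.4442, -0.0494,  1.0233]), 'orientation': array([[-0.0135, -0.997 ,  0.0762],
       [-0.9994,  0.0158,  0.0303],
       [-0.0314, -0.0758, -0.9966]])}
reject_block 0.96 [407.5, 285.1] [ 0.3012 -0.2249  0.1   ]
reject_block 0.79 [301.1, 267.0] [0.3467 0.0302 0.1   ]
reject_block 0.69 [465.3, 259.4] [ 0.3607 -0.3644  0.1   ]
reject_block 0.68 [337.2, 190.3] [ 0.5321 -0.0604  0.1   ]
reject_block 0.62 [356.7, 245.2] [ 0.3976 -0.1054  0.1   ]
mouth 0.73 [390.9, 147.2] [ 0.6366 -0.1945  0.1   ]
mouth 0.62 [321.1, 140.0] [ 0.6582 -0.0225  0.1   ]
sill_edge 0.33 [433.3, 138.8] [ 0.6555 -0.2989  0.1   ]
flap_hinge 0.61 [317.6, 134.4] [ 0.6562 -0.0165  0.166 ]
reject_box 0.6 [320.5, 153.0] [ 0.6452 -0.0175  0.    ]
scene {'fovy': 48.692835397154695, 'cx': 319.4615159111108, 'cy': 203.95241406568383, 'xyz': array([ 0.9504, -0.5837,  0.8841]), 'orientation': array([[ 0.8057,  0.4348, -0.4022],
       [ 0.5922, -0.5992,  0.5387],
       [-0.0067, -0.6722, -0.7403]])}
reject_block 0.96 [251.9, 228.8] [ 0.445  -0.1654  0.1   ]
reject_block 0.96 [277.4, 188.1] [ 0.4086 -0.0316  0.1   ]
reject_block 0.87 [189.7, 241.4] [ 0.357 -0.274  0.1  ]
reject_block 0.67 [312.9, 214.4] [ 0.5316 -0.0488  0.1   ]
reject_block 0.58 [154.8, 306.1] [ 0.4221 -0.426   0.1   ]
mouth 0.92 [358.8, 229.3] [ 0.6431 -0.0233  0.1   ]
flap_hinge 0.83 [364.0, 211.3] [ 0.6509 -0.0219  0.166 ]
reject_box 0.67 [359.0, 254.6] [ 0.6475 -0.0183  0.    ]
[ 0.1293 -0.5088  0.2378] [[ 0.9692  0.2462 -0.    ]
 [ 0.2462 -0.9692 -0.0001]
 [-0.      0.0001 -1.    ]]
```

View pics/top0.png

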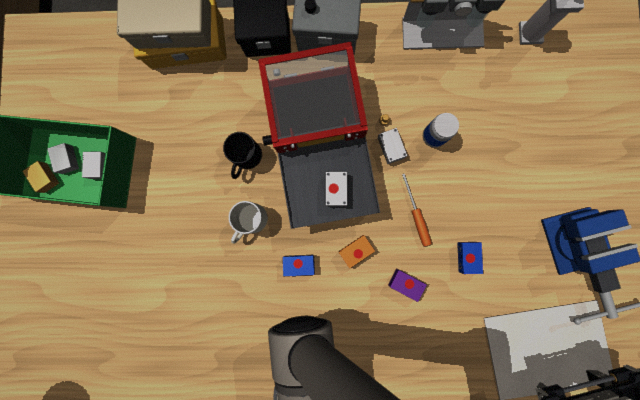

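View pics/scene0.png

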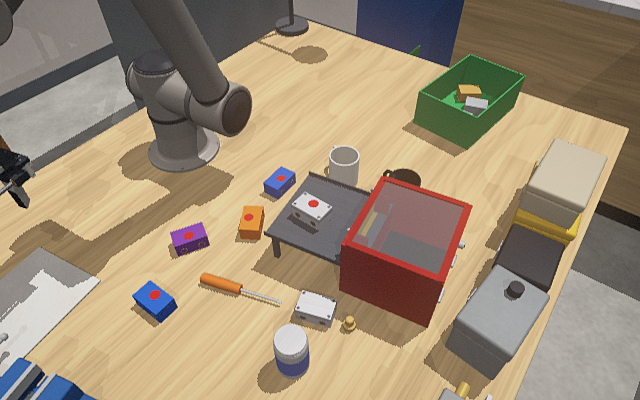

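The top view shows candidates with a red dot: aluminium (337,190) on the tray, blue (298,265) and (470,258), orange (358,252) and purple (409,285). The aluminium block without a dot is at (393,147). Only (337,190) is bare aluminium with a red dot on the tray. I'll confirm it in a crop and measure it from depth.

```bash
python3 - <<'E'
from h import *
np.set_printoptions(precision=4,suppress=True)
im=cv2.imread("pics/top0.png"); D=np.load("topD.npy")
cv2.imwrite("pics/crop1.png",cv2.resize(im[30:240,220:440],None,fx=2.7,fy=2.7,interpolation=cv2.INTER_CUBIC))
c,f=K("top"); R=np.array(c["orientation"]); v,u=np.mgrid[0:400,0:640]
P=np.stack([(u-c["cx"])/f*D,(v-c["cy"])/f*D,D],-1)@R.T+c["xyz"]
def rect(m,name):
    n,l,s,_=cv2.connectedComponentsWithStats(m.astype(np.uint8))
    k=1+np.argmax(s[1:,4]); q=P[l==k]
    r=cv2.minAreaRect((q[:,:2]*1000).astype(np.float32)); print(name,s[k],r,cv2.boxPoints(r),q[:,2].mean(),np.median(q,0))
w=np.zeros((400,640),bool); w[20:235,230:400]=1
Z=P[...,2]
rect(w&(Z>.128)&(Z<.152)&(v>160),"block")
rect(w&(Z>.09)&(Z<.118)&(v>125)&(v<235),"tray")
rect(w&(Z>.165)&(Z<.185),"roof")
E
```

```text
block [326 172  21  34 713] ((532.9585571289062, -57.257362365722656), (47.250057220458984, 78.48900604248047), 89.15984344482422) [[493.3719 -80.3044]
 [571.8524 -81.4553]
 [572.5453 -34.2103]
 [494.0647 -33.0594]] 0.13951901198570277 [ 0.5335 -0.0572  0.1395]
tray [ 277  134  103   95 6428] ((560.455078125, -37.02930450439453), (206.66671752929688, 220.47528076171875), 9.468313217163086) [[ 440.3951   54.708 ]
 [ 476.6638 -162.7637]
 [ 680.515  -128.7666]
 [ 644.2463   88.7051]] 0.09995787686689711 [ 0.5595 -0.0273  0.0995]
roof [ 258   42  110  106 8682] ((744.0943603515625, 4.957244873046875), (218.92886352539062, 242.0474090576172), 9.468708038330078) [[ 616.2119  106.3242]
 [ 656.0308 -132.4255]
 [ 871.9769  -96.4097]
 [ 832.1579  142.34  ]] 0.1749974467027901 [ 0.7467 -0.0048  0.1748]
```

View pics/crop1.png

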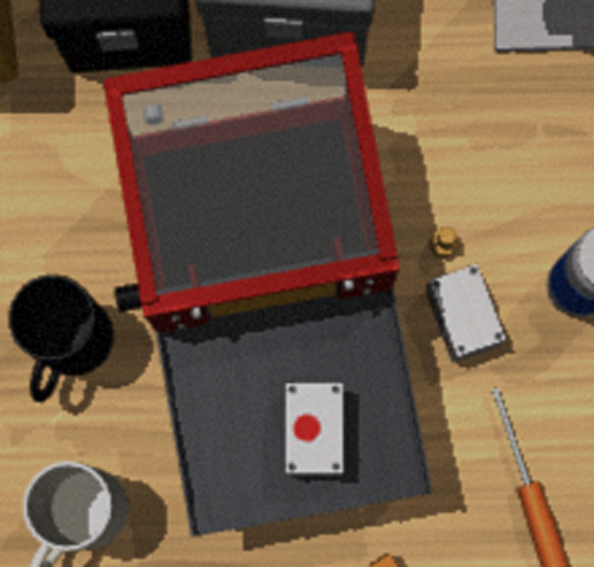

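The crop confirms it: a bare aluminium block with a red dot at (337,190) in the full picture, on the tray. The box yaw is 9.5° and the mouth is at about (0.6455, -0.0215). In the box frame the block is at (-0.117, -0.017), yaw -10°. Its 78x47 mm size, 0.1395 top and 0.100 tray all agree with the listed sizes. Next I approach high.

{"method": "drive_tool", "body": {"deltas": [[0.05,-0.04,0,0.01,0.22],[0.13,-0.1,0,0.02,0.22],[0.23,-0.18,0,0.03,0.22],[0.33,-0.26,0,0.04,0.22],[0.43,-0.34,0,0.04,0.22],[0.53,-0.42,0,0.04,0.22],[0.63,-0.5,0,0.04,0.22],[0.73,-0.58,0,0.04,0.22],[0.83,-0.65,0,0.04,0.22],[0.9,-0.7,0,0.04,0.22]]}}

```text
time: 1.6
position: [0.27, -0.3277, 0.2379]
orientation: [[0.986, 0.165, 0.0], [0.165, -0.986, -0.0], [0.0, 0.0, -1.0]]
force: [0.9, 0.4, -0.1]
opening: 0.0215
grip_force: 0.0
```

{"method": "drive_tool", "body": {"deltas": [[0.1,-0.07,0,0,0.22],[0.2,-0.15,0,0,0.22],[0.3,-0.23,0,0,0.22],[0.4,-0.31,0,0,0.22],[0.5,-0.39,0,0,0.22],[0.6,-0.47,0,0,0.22],[0.7,-0.55,0,0,0.22],[0.8,-0.63,0,0,0.22],[0.87,-0.68,0,0,0.22],[0.9,-0.7,0,0,0.22]]}}

```text
time: 2.6
position: [0.4246, -0.1602, 0.2378]
orientation: [[0.986, 0.166, 0.0], [0.166, -0.986, -0.0], [0.0, 0.0, -1.0]]
force: [0.1, -0.3, -0.3]
opening: 0.0205
grip_force: 0.0
```

```bash
cat >> h.py <<'E'
B0=np.array([.6455,-.0215]); a=np.radians(9.47); RB=np.array([[np.cos(a),-np.sin(a)],[np.sin(a),np.cos(a)]])
def st():
    s=manip.get_state(); p=s["position"]; R=np.array(s["orientation"]).reshape(3,3)
    print("t",round(s["time"],2),"box xy",RB.T@(p[:2]-B0),"z",p[2],"toolyaw-box",np.degrees(np.arctan2(R[1,0],R[0,0]))-9.47,"F",s["force"],"op",s["opening"])
    return p,R
E
python3 - <<'E'
from h import *
np.set_printoptions(precision=4,suppress=True)
p,R=st(); t=np.r_[B0+RB@[-.185,-.017],.127]
print("to pre, fractions",R.T@(t-p)/.2)
im,D=manip.get_image("wrist"); cv2.imwrite("pics/w1.png",im); print(manip.camera_info("wrist"))
E
```

```text
t 2.6 box xy [-0.2407 -0.1004] z 0.2377744072472869 toolyaw-box 0.08397338465472615 F [ 0.1365 -0.3084 -0.2656] op 0.020464575393446
to pre, fractions [ 0.2787 -0.4168  0.5539]
{'fovy': 66.89350048594659, 'cx': 319.86724518911336, 'cy': 196.49607771362898, 'xyz': array([ 0.5054, -0.1476,  0.3844]), 'orientation': array([[ 0.1656, -0.9407, -0.2961],
       [-0.9862, -0.1579, -0.0501],
       [ 0.0004,  0.3003, -0.9538]])}
```

View pics/w1.png

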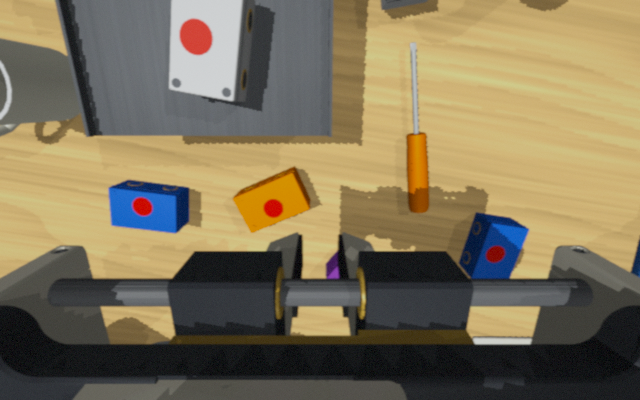

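The wrist view shows the fingers 20 mm apart, the block at (205,40), the tray edge at row 135 and nothing under the approach path. Now I move behind the block and lower.

{"method": "drive_tool", "body": {"deltas": [[0.03,-0.06,0,0,0.22],[0.1,-0.16,0,0,0.22],[0.17,-0.28,0.05,0,0.22],[0.24,-0.38,0.12,0,0.22],[0.28,-0.417,0.22,0,0.22],[0.28,-0.417,0.34,0,0.22],[0.28,-0.417,0.44,0,0.22],[0.28,-0.417,0.51,0,0.22],[0.28,-0.417,0.55,0,0.22],[0.28,-0.417,0.555,0,0.22]]}}

```text
time: 3.65
position: [0.4647, -0.0697, 0.1261]
orientation: [[0.987, 0.164, -0.002], [0.164, -0.987, 0.0], [-0.002, -0.001, -1.0]]
force: [0.6, 0.2, -0.2]
opening: 0.02
grip_force: 0.0
```

```bash
python3 - <<'E'
from h import *
np.set_printoptions(precision=4,suppress=True)
st()
E
```

```text
t 3.65 box xy [-0.1862 -0.0178] z 0.12606964297001577 toolyaw-box -0.05183868441989681 F [ 0.5564  0.163  -0.1699] op 0.020041804292022652
```

{"method": "drive_tool", "body": {"deltas": [[0.02,0,0,0,0.22],[0.06,0,0,0,0.22],[0.1,0,0,0,0.22],[0.15,0,0,0,0.22],[0.2,0,0,0,0.22],[0.25,0,0,0,0.22],[0.3,0,0,0,0.22],[0.34,0,0,0,0.22],[0.37,0,0,0,0.22],[0.38,0,0,0,0.22]]}}

```text
time: 4.65
position: [0.5404, -0.0571, 0.1271]
orientation: [[0.986, 0.165, -0.002], [0.165, -0.986, -0.0], [-0.002, 0.0, -1.0]]
force: [-7.1, -1.3, 7.3]
opening: 0.0201
grip_force: 4.1
```

```bash
python3 - <<'E'
from h import *
np.set_printoptions(precision=4,suppress=True)
p,R=st()
im,D=manip.get_image("scene"); cv2.imwrite("pics/s2.png",cv2.resize(im[130:310,220:460],None,fx=3,fy=3))
im,D=manip.get_image("wrist"); cv2.imwrite("pics/w2.png",im)
c,f=K("wrist"); Rc=np.array(c["orientation"]); v,u=np.mgrid[0:400,0:640]
P=np.stack([(u-c["cx"])/f*D,(v-c["cy"])/f*D,D],-1)@Rc.T+c["xyz"]
Q=(P[...,:2]-B0)@RB
m=(abs(P[...,2]-.14)<.006)&(D>0)&(im.min(2)>90)&(Q[...,0]<0.02)&(Q[...,0]>-.11)
n,l,s,_=cv2.connectedComponentsWithStats(m.astype(np.uint8)); k=1+np.argmax(s[1:,4])
print(s[k],cv2.minAreaRect((Q[l==k]*1000).astype(np.float32)),P[l==k][:,2].mean())
E
```

```text
t 4.65 box xy [-0.1096 -0.0178] z 0.1271330452963135 toolyaw-box 0.020274720968016524 F [-7.052  -1.3496  7.2871] op 0.020124642335997343
[  238    79   121   180 16682] ((-59.29694747924805, -10.930585861206055), (80.71503448486328, 54.002201080322266), 0.21268783509731293) 0.13958190090708394
```

View pics/s2.png

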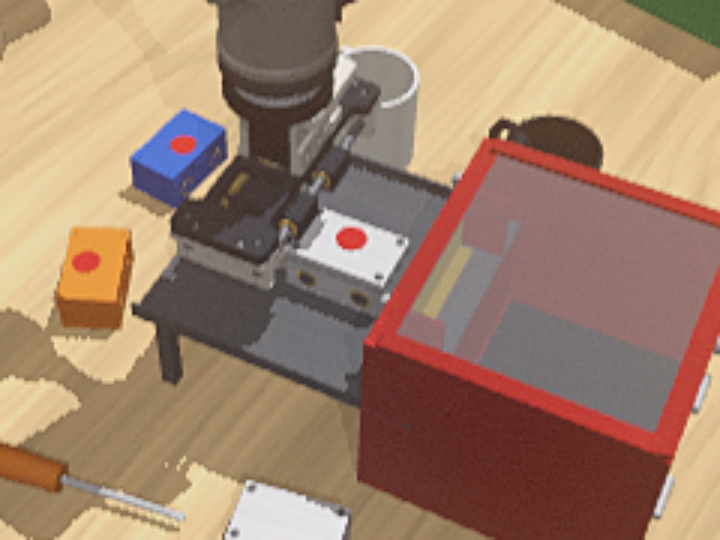

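View pics/w2.png

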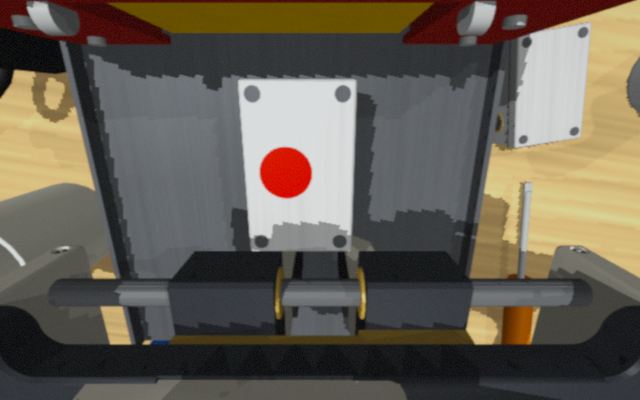

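The block is now flush and straight: rear face at x=-0.0995, yaw 0°, y=-11 mm, with its top at rows 80–250 of the wrist view. I'll check the height of the brackets and bolts near the mouth (wrist rows 0–40), since the gripper body will pass over them.

```bash
python3 - <<'E'
from h import *
np.set_printoptions(precision=4,suppress=True)
for n in("wrist","top"):
    im,D=manip.get_image(n)
    c,f=K(n); Rc=np.array(c["orientation"]); v,u=np.mgrid[0:400,0:640]
    P=np.stack([(u-c["cx"])/f*D,(v-c["cy"])/f*D,D],-1)@Rc.T+c["xyz"]
    Q=(P[...,:2]-B0)@RB; Z=P[...,2]
    for x0 in np.arange(-.05,.06,.01):
        r=[]
        for y0 in np.arange(-.11,.11,.02):
            m=(D>0)&(Q[...,0]>=x0)&(Q[...,0]<x0+.01)&(Q[...,1]>=y0)&(Q[...,1]<y0+.02)
            r.append(int(1000*np.percentile(Z[m],97)) if m.sum()>4 else -1)
        print(n,round(x0,2),r)
E
```

```text
wrist -0.05 [109, 100, 100, 140, 140, 140, 140, 100, 100, 100, 109]
wrist -0.04 [109, 100, 100, 140, 140, 140, 140, 100, 100, 100, 110]
wrist -0.03 [109, 100, 100, 140, 140, 140, 140, 100, 100, 100, 110]
wrist -0.02 [109, 100, 100, 138, 140, 140, 139, 100, 100, 100, 110]
wrist -0.01 [110, 167, 172, 100, 100, 101, 100, 100, 172, 158, 110]
wrist 0.0 [171, 171, 171, 171, 171, 171, 171, 171, 171, 170, 152]
wrist 0.01 [-1, -1, -1, -1, -1, -1, -1, -1, -1, -1, -1]
wrist 0.02 [-1, -1, -1, -1, -1, -1, -1, -1, -1, -1, -1]
wrist 0.03 [-1, -1, -1, -1, -1, -1, -1, -1, -1, -1, -1]
wrist 0.04 [-1, -1, -1, -1, -1, -1, -1, -1, -1, -1, -1]
wrist 0.05 [-1, -1, -1, -1, -1, -1, -1, -1, -1, -1, -1]
top -0.05 [-1, -1, -1, -1, -1, -1, -1, -1, -1, 101, 108]
top -0.04 [-1, -1, -1, -1, -1, -1, -1, -1, -1, 100, 109]
top -0.03 [-1, -1, -1, -1, -1, -1, -1, -1, -1, 102, 111]
top -0.02 [111, -1, -1, -1, -1, -1, -1, -1, -1, 103, 110]
top -0.01 [165, 174, 173, -1, -1, -1, -1, -1, 173, 161, 168]
top 0.0 [176, 176, 176, 176, 177, -1, -1, 175, 176, 175, 176]
top 0.01 [180, 176, 177, 176, 176, 176, -1, 177, 176, 176, 179]
top 0.02 [180, 177, 177, 176, 176, 176, 176, 177, 176, 177, 180]
top 0.03 [180, 177, 176, 177, 177, 177, 176, 176, 176, 176, 179]
top 0.04 [179, 176, 176, 177, 176, 176, 177, 176, 176, 176, 180]
top 0.05 [180, 177, 177, 176, 176, 177, 176, 176, 176, 176, 179]
```

{"method": "drive_tool", "body": {"deltas": [[-0.02,0,0,0,0.22],[-0.04,0,-0.01,0,0.22],[-0.04,-0.02,-0.025,0,0.22],[-0.04,-0.035,-0.025,0,0.22],[-0.04,-0.035,-0.025,0,0.22],[-0.04,-0.035,-0.025,0,0.22],[-0.04,-0.035,-0.025,0,0.22],[0.1,-0.035,-0.025,0,0.22],[-0.04,-0.035,-0.025,0,0.22],[-0.19,-0.035,-0.025,0,0.22]]}}

```text
time: 5.85
position: [0.5019, -0.0566, 0.1308]
orientation: [[0.986, 0.165, -0.0], [0.165, -0.986, -0.0], [-0.0, -0.0, -1.0]]
force: [-1.2, -1.0, -1.0]
opening: 0.0201
grip_force: 0.0
```

```bash
python3 - <<'E'
from h import *
np.set_printoptions(precision=4,suppress=True)
st(); im,D=manip.get_image("wrist");st();im,D=manip.get_image("wrist");st()
im,D=manip.get_image("wrist")
c,f=K("wrist"); Rc=np.array(c["orientation"]); v,u=np.mgrid[0:400,0:640]
P=np.stack([(u-c["cx"])/f*D,(v-c["cy"])/f*D,D],-1)@Rc.T+c["xyz"]
Q=(P[...,:2]-B0)@RB
m=(abs(P[...,2]-.14)<.006)&(D>0)&(im.min(2)>90)&(Q[...,0]<0.05)&(Q[...,0]>-.13)
n,l,s,_=cv2.connectedComponentsWithStats(m.astype(np.uint8)); k=1+np.argmax(s[1:,4])
print(cv2.minAreaRect((Q[l==k]*1000).astype(np.float32)))
m=(P[...,2]>.165)&(P[...,2]<.18)&(D>0)&(abs(Q[...,1]+.01)<.035)&(Q[...,0]>-.05)
print("lintel front",np.percentile(Q[m][:,0],[0,2,10,50]),P[m][:,2].mean())
E
```

```text
t 5.85 box xy [-0.1474 -0.011 ] z 0.13083521647423413 toolyaw-box 0.03714039586301077 F [-1.2435 -1.0331 -0.9713] op 0.0200897261189466
t 5.9 box xy [-0.1529 -0.0099] z 0.13040115598768498 toolyaw-box 0.021350141915821297 F [-4.5959  0.2567 -1.702 ] op 0.020347034634011614
t 5.95 box xy [-0.1507 -0.0103] z 0.13101159442511148 toolyaw-box -0.049356991579101006 F [-0.251  -0.1552 -0.5713] op 0.02057134825322826
((-49.63465881347656, -9.979713439941406), (50.46399688720703, 43.0899543762207), 89.91627502441406)Traceback (most recent call last):
  File "<stdin>", line 12, in <module>
    return _quantile_unchecked(
        a, q, axis, out, overwrite_input, method, keepdims, weights)
    return _ureduce(a,
                    func=_quantile_ureduce_func,
    ...<5 lines>...
                    overwrite_input=overwrite_input,
                    method=method)
    r = func(a, **kwargs)
    result = _quantile(arr,
                       quantiles=q,
    ...<2 lines>...
                       out=out,
                       weights=wgt)
    slices_having_nans = np.isnan(arr[-1, ...])
                                  ~~~^^^^^^^^^
IndexError: index -1 is out of bounds for axis 0 with size 0
```

My lag test row carried the fingers forward by mistake. They nudged the block, and it slid straight on to about rear x=-71 mm. That is harmless, and it shows how the block coasts and how far the fingers overshoot (about 5 mm). A vertical finger cannot pass the lintel, so the last millimetres have to come from the block's own slide. I'll close up gently and re-measure.

{"method": "drive_tool", "body": {"deltas": [[0.03,0,0,0,0.22],[0.08,0,0,0,0.22],[0.13,0,0,0,0.22],[0.18,0,0,0,0.22],[0.23,0,0,0,0.22],[0.27,0,0,0,0.22],[0.29,0,0,0,0.22],[0.3,0,0,0,0.22],[0.31,0,0,0,0.22],[0.31,0,0,0,0.22]]}}

```text
time: 7.0
position: [0.5628, -0.0464, 0.1317]
orientation: [[0.986, 0.164, -0.0], [0.164, -0.986, -0.0], [-0.0, 0.0, -1.0]]
force: [-0.6, 0.2, -0.3]
opening: 0.0203
grip_force: 0.0
```

```bash
python3 - <<'E'
from h import *
np.set_printoptions(precision=4,suppress=True)
st()
im,D=manip.get_image("wrist"); cv2.imwrite("pics/w3.png",im)
c,f=K("wrist"); Rc=np.array(c["orientation"]); v,u=np.mgrid[0:400,0:640]
P=np.stack([(u-c["cx"])/f*D,(v-c["cy"])/f*D,D],-1)@Rc.T+c["xyz"]
Q=(P[...,:2]-B0)@RB
m=(abs(P[...,2]-.14)<.006)&(D>0)&(im.min(2)>60)&(Q[...,0]<0.05)&(Q[...,0]>-.13)
n,l,s,_=cv2.connectedComponentsWithStats(m.astype(np.uint8)); k=1+np.argmax(s[1:,4])
print(s[k],cv2.minAreaRect((Q[l==k]*1000).astype(np.float32)))
m=(P[...,2]>.16)&(P[...,2]<.185)&(D>0)&(abs(Q[...,1]+.01)<.035)&(Q[...,0]>-.05)
print("lintel",np.percentile(Q[m][:,0],[0,2,10,50]),P[m][:,2].mean())
E
```

```text
t 7.0 box xy [-0.0856 -0.0109] z 0.1317207580714881 toolyaw-box -0.014518574417838437 F [-0.5863  0.239  -0.2823] op 0.020312579263887205
[  257    88   117   167 14926] ((-37.244171142578125, -10.728334426879883), (78.33943176269531, 54.18307113647461), 1.4630165100097656)
lintel [0.0002 0.0006 0.0029 0.0132] 0.17462303986250036
```

View pics/w3.png

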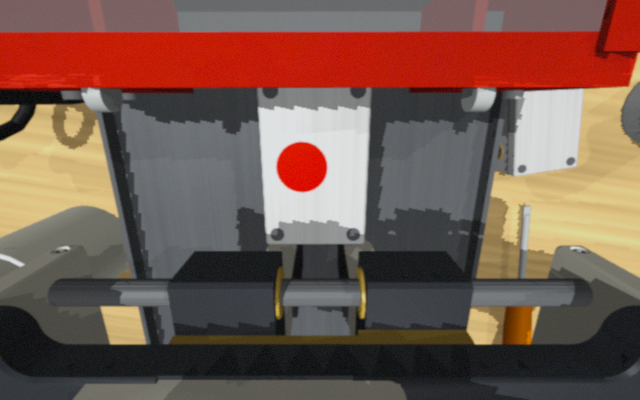

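The fingers are touching the rear face (-76 mm) and the lintel is measured at x=0.000, as expected. Now one accelerating push to just short of the lintel, then straight back.

{"method": "drive_tool", "body": {"deltas": [[0.05,0,0,0,0.22],[0.14,0,0,0,0.22],[0.35,0,0,0,0.22],[0.25,0,0,0,0.22],[0.05,0,0,0,0.22],[-0.1,0,0,0,0.22],[-0.15,0,0,0,0.22],[-0.15,0,0,0,0.22],[-0.15,0,0,0,0.22],[-0.15,0,0,0,0.22]]}}

```text
time: 8.05
position: [0.5347, -0.0513, 0.1319]
orientation: [[0.986, 0.164, 0.002], [0.164, -0.986, -0.0], [0.001, 0.001, -1.0]]
force: [-0.2, 0.1, 0.2]
opening: 0.0201
grip_force: 0.0
```

```bash
python3 - <<'E'
from h import *
np.set_printoptions(precision=4,suppress=True)
st()
im,D=manip.get_image("wrist"); im2,_=manip.get_image("scene")
cv2.imwrite("pics/ws4.png",np.hstack([cv2.resize(im,(480,300)),cv2.resize(im2[130:310,320:480],(267,300))]))
E
```

```text
t 8.05 box xy [-0.1142 -0.0112] z 0.1319121160538287 toolyaw-box -0.007190601631272386 F [-0.1871  0.0865  0.1709] op 0.020141580665148998
```

View pics/ws4.png

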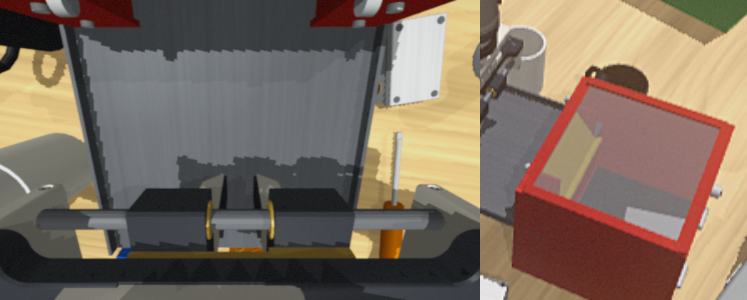

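The block is gone from the tray and lies in the bin. The flap is still sinking and the fingers are out over the tray. I'll let the flap close.

{"method": "drive_tool", "body": {"deltas": [[-0.05,0,-0.05,0,0.22],[-0.1,0,-0.1,0,0.22],[-0.15,0,-0.2,0,0.22],[-0.15,0,-0.2,0,0.22],[-0.15,0,-0.2,0,0.22],[-0.15,0,-0.2,0,0.22],[-0.15,0,-0.2,0,0.22],[-0.15,0,-0.2,0,0.22],[-0.15,0,-0.2,0,0.22],[-0.15,0,-0.2,0,0.22]]}}

```text
time: 9.15
position: [0.5037, -0.0562, 0.1714]
orientation: [[0.986, 0.164, -0.0], [0.164, -0.986, 0.0], [-0.0, -0.0, -1.0]]
force: [-1.1, 0.7, -0.0]
opening: 0.0203
grip_force: 0.0
```

{"method": "drive_tool", "body": {"deltas": [[0,0,0,0,0.22],[0,0,0,0,0.22],[0,0,0,0,0.22],[0,0,0,0,0.22],[0,0,0,0,0.22],[0,0,0,0,0.22],[0,0,0,0,0.22],[0,0,0,0,0.22],[0,0,0,0,0.22],[0,0,0,0,0.22]]}}

```text
time: 10.15
position: [0.5037, -0.0563, 0.1717]
orientation: [[0.986, 0.164, -0.0], [0.164, -0.986, -0.0], [-0.0, 0.0, -1.0]]
force: [0.2, 0.3, 0.2]
opening: 0.0199
grip_force: 0.0
```

{"method": "drive_tool", "body": {"deltas": [[0,0,0,0,0.22],[0,0,0,0,0.22],[0,0,0,0,0.22],[0,0,0,0,0.22],[0,0,0,0,0.22],[0,0,0,0,0.22],[0,0,0,0,0.22],[0,0,0,0,0.22],[0,0,0,0,0.22],[0,0,0,0,0.22]]}}

```text
time: 11.15
position: [0.5037, -0.0562, 0.1717]
orientation: [[0.986, 0.164, -0.0], [0.164, -0.986, -0.0], [-0.0, 0.0, -1.0]]
force: [-0.2, 0.1, 0.1]
opening: 0.02
grip_force: 0.0
```

{"method": "drive_tool", "body": {"deltas": [[0,0,0,0,0.22],[0,0,0,0,0.22],[0,0,0,0,0.22],[0,0,0,0,0.22],[0,0,0,0,0.22],[0,0,0,0,0.22],[0,0,0,0,0.22],[0,0,0,0,0.22],[0,0,0,0,0.22],[0,0,0,0,0.22]]}}

```text
time: 12.15
position: [0.5037, -0.0562, 0.1717]
orientation: [[0.986, 0.164, 0.0], [0.164, -0.986, -0.0], [0.0, 0.0, -1.0]]
force: [0.4, -0.4, -0.2]
opening: 0.0202
grip_force: 0.0
```

{"method": "drive_tool", "body": {"deltas": [[0,0,0,0,0.22],[0,0,0,0,0.22],[0,0,0,0,0.22],[0,0,0,0,0.22],[0,0,0,0,0.22],[0,0,0,0,0.22],[0,0,0,0,0.22],[0,0,0,0,0.22],[0,0,0,0,0.22],[0,0,0,0,0.22]]}}

```text
time: 13.15
position: [0.5037, -0.0562, 0.1717]
orientation: [[0.986, 0.164, 0.0], [0.164, -0.986, -0.0], [0.0, 0.0, -1.0]]
force: [-0.6, -0.2, 0.3]
opening: 0.0203
grip_force: 0.0
```

```bash
python3 - <<'E'
from h import *
im,D=manip.get_image("wrist"); im2,_=manip.get_image("scene")
cv2.imwrite("pics/ws5.png",np.hstack([cv2.resize(im,(480,300)),cv2.resize(im2[130:310,320:480],(267,300))]))
st()
E
```

```text
t 13.25 box xy [-0.14561003 -0.01092423] z 0.17171300517960783 toolyaw-box -0.01657876443936246 F [ 0.37902955  0.07849892 -0.44724912] op 0.020261519566433704
```

View pics/ws5.png

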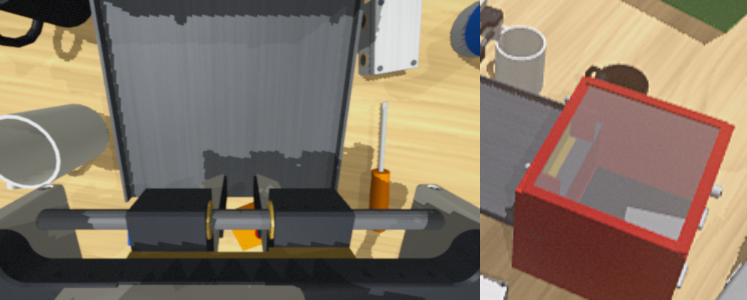

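The tray is empty and the block lies in the bin (about (655,220) in the composite). The flap hangs shut as in the earlier view, and the neighbouring things are where they were.

```bash
python3 -c "
from workcell import manip
print(manip.sign_off())"
```

```text
the job is handed in; nothing more can be done
None
```

The red-dot block is in the reject bin, the flap has swung shut, the fingers are clear over the tray, and I saw nothing else moved; the block was slid in stages with a quick final push (about 0.4 m/s) and coasted the last few millimetres past the mouth, because the downward-pointing fingers cannot pass the lintel.

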